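# Lift the egg rack out of the saucepan with its twist-lock handle

### The job

The boiled eggs stand in their wire rack in the saucepan: take the loose T-handle by its cross-bar, fit its square socket right down over the square red head of the rack's post and turn it an eighth of a turn (45 degrees) so that it locks. Then lift the rack straight up until its feet are at least 2 cm above the pot's rim, and finish while holding it there by the handle, level and still over the pot, touching nothing else. Every egg stays in its cup, and the pot and the things nearby stay where they are.

Things in the scene. Friction and masses are not known exactly. Their poses are not given: they have to be found in the camera images.
- lift_handle: Loose T-handle, 110 g, standing upright. Origin: centre of its underside, z up. Below, a steel socket 50 x 50 mm, 26 mm high, with a 30.5 mm square bore in its underside, sides along x and y. The bore is 7 mm deep and opens into a round room 42 mm across, roof at z = 21 mm. On top a black cross-bar along x (see point lift_bar).
- lift_bar (a point): Centre of the handle's black cross-bar, 61 mm above the handle's origin. The bar is 100 mm long (along the handle's x), 22 mm wide (y) and 22 mm high; below it only a 16 to 22 mm thick stem down to the socket's top 35 mm lower.
- rack: Wire egg rack, 150 mm across, 260 g empty, standing loose in the pot. Origin: centre of its underside, z up. Six cups at radius 50 mm, 0, 60 ... 300 degrees from its x. A post 18 mm thick in the middle carries a square red head (see point rack_head). Handle fully down: its origin at z = 73 mm in the rack's frame; rack hanging from the locked handle: 75 mm.
- rack_head (a point): Centre of the top of the post's square red nylon head, 94 mm above the rack's origin. The head is 28 x 28 mm, 12 mm high, sides along the rack's x and y, top edges bevelled 4 mm. It enters the handle's bore in any of 4 square positions. Once fully down the handle turns freely either way; at 45 degrees the head's corners lie over the bore's lip and hold; under 15 degrees it may slip off.
- pot: Open stainless saucepan, 176 mm across, 114 mm high over the rim, 1.5 kg, loose; inside 170 mm across, floor 5 mm up. Origin: centre of its underside. Two loop handles along its y reach out to 122 mm from its centre, 88 mm up.
- egg0: Brown egg, 44 mm thick, 59 mm high, 55 g, standing loose, point down, in the rack's cup at 0 degrees from the rack's x; its top lies 66 mm above the rack's underside. Origin: its lower tip (about 7 mm above the rack's origin while it sits in its cup).
- egg1: Brown egg, 44 mm thick, 59 mm high, 55 g, standing loose, point down, in the rack's cup at 60 degrees from the rack's x; its top lies 66 mm above the rack's underside. Origin: its lower tip (about 7 mm above the rack's origin while it sits in its cup).
- egg2: Brown egg, 44 mm thick, 59 mm high, 55 g, standing loose, point down, in the rack's cup at 120 degrees from the rack's x; its top lies 66 mm above the rack's underside. Origin: its lower tip (about 7 mm above the rack's origin while it sits in its cup).
- egg3: Brown egg, 44 mm thick, 59 mm high, 55 g, standing loose, point down, in the rack's cup at 180 degrees from the rack's x; its top lies 66 mm above the rack's underside. Origin: its lower tip (about 7 mm above the rack's origin while it sits in its cup).
- egg4: Brown egg, 44 mm thick, 59 mm high, 55 g, standing loose, point down, in the rack's cup at 240 degrees from the rack's x; its top lies 66 mm above the rack's underside. Origin: its lower tip (about 7 mm above the rack's origin while it sits in its cup).
- egg5: Brown egg, 44 mm thick, 59 mm high, 55 g, standing loose, point down, in the rack's cup at 300 degrees from the rack's x; its top lies 66 mm above the rack's underside. Origin: its lower tip (about 7 mm above the rack's origin while it sits in its cup).
- green_bowl: Bystander: dark green bowl, 150 mm across, 76 mm high. Origin: centre of its underside.
- salt: Bystander: glass salt shaker with a grey cap, 44 mm across, 90 mm high. Origin: centre of its underside.
- spice: Bystander: spice jar with a dark cap, 44 mm across, 105 mm high. Origin: centre of its underside.
- mug: Bystander: white mug, 84 mm across, 91 mm high. Origin: centre of its underside.
Things that resemble listed ones, but are neither listed nor needed, are in the scene too. What is shaped like the egg4 but blue is not meant. What is shaped like the egg5 but purple is not meant.

How it is judged:
On the way, in this order (a step that is already met when the one before it is completed fails the run):
1. the handle's socket is fully down over the square head, square to it (horizontal distance between lift_handle and rack below 0.006 m and angle between lift_handle's own z axis and vertical below 0.14 rad and z of lift_handle in the frame of rack between 0.07 and 0.0775 m and (angle between the x axis of lift_handle and the x axis of rack, either way round below 0.14 rad or angle between the x axis of lift_handle and the y axis of rack, either way round below 0.14 rad)), for 0.1 s.
2. the handle has been turned about an eighth of a turn, 20 to 70 degrees from square, while the rack still stands in the pot (horizontal distance between lift_handle and rack below 0.006 m and angle between lift_handle's own z axis and vertical below 0.14 rad and angle between the x axis of lift_handle and the x axis of rack, either way round between 0.35 and 1.2208 rad and z of lift_handle in the frame of rack between 0.07 and 0.079 m and height (world z) of rack below 0.03 m), for 0.1 s.
At the end, for the whole second after the job is handed in: The gripper holds the locked handle (20 to 70 degrees off square); the rack hangs from it alone: feet over 128 mm high, within 5 cm of the pot's middle and 7 degrees of level, still, clear of pot and arm; all eggs in their cups; the pot within 3 cm, bystanders within 2 cm of their places (height (world z) of rack above 0.128 m and angle between rack's own z axis and vertical below 0.12 rad and horizontal distance between rack and pot below 0.05 m and linear speed of rack below 0.03 m/s and angular speed of rack below 0.3 rad/s and z of lift_handle in the frame of rack between 0.07 and 0.079 m and horizontal distance between lift_handle and rack below 0.006 m and angle between lift_handle's own z axis and vertical below 0.14 rad and angle between the x axis of lift_handle and the x axis of rack, either way round between 0.35 and 1.2208 rad and contact force between the fingers and lift_handle above 1 N and contact force between the arm and rack below 0.5 N and contact force between rack and pot below 0.2 N and angle between pot's own z axis and vertical below 0.05 rad and distance of pot from where it was at the start of the episode below 0.03 m and z of egg0 in the frame of rack between -0.01 and 0.02 m and distance between each of egg0, egg1, egg2, egg3, egg4, egg5 and rack below 0.068 m and z of egg1 in the frame of rack between -0.01 and 0.02 m and z of egg2 in the frame of rack between -0.01 and 0.02 m and z of egg3 in the frame of rack between -0.01 and 0.02 m and z of egg4 in the frame of rack between -0.01 and 0.02 m and z of egg5 in the frame of rack between -0.01 and 0.02 m and contact force between the arm and egg0 below 0.5 N and contact force between the arm and egg1 below 0.5 N and contact force between the arm and egg2 below 0.5 N and contact force between the arm and egg3 below 0.5 N and contact force between the arm and egg4 below 0.5 N and contact force between the arm and egg5 below 0.5 N and distance of each of green_bowl, salt, spice, mug from where it was at the start of the episode below 0.02 m); the arm keeps its last pose, push and grip.
It fails at once if an egg leaves its cup (not (z of egg0 in the frame of rack above -0.01 m) or not (z of egg0 in the frame of rack below 0.02 m) or not (distance between egg0 and rack below 0.068 m) or not (z of egg1 in the frame of rack above -0.01 m) or not (z of egg1 in the frame of rack below 0.02 m) or not (distance between egg1 and rack below 0.068 m) or not (z of egg2 in the frame of rack above -0.01 m) or not (z of egg2 in the frame of rack below 0.02 m) or not (distance between egg2 and rack below 0.068 m) or not (z of egg3 in the frame of rack above -0.01 m) or not (z of egg3 in the frame of rack below 0.02 m) or not (distance between egg3 and rack below 0.068 m) or not (z of egg4 in the frame of rack above -0.01 m) or not (z of egg4 in the frame of rack below 0.02 m) or not (distance between egg4 and rack below 0.068 m) or not (z of egg5 in the frame of rack above -0.01 m) or not (z of egg5 in the frame of rack below 0.02 m) or not (distance between egg5 and rack below 0.068 m)).
It fails at once if the pot is pushed away by more than 3 cm or tipped (distance of pot from where it was at the start of the episode above 0.03 m or angle between pot's own z axis and vertical above 0.15 rad).
It fails at once if a bystander (bowl, salt, spice jar, mug) is moved by more than 2 cm or knocked over (distance of any of green_bowl, salt, spice, mug from where it was at the start of the episode above 0.02 m or angle between any of green_bowl, salt, spice, mug's own z axis and vertical above 0.3 rad).
It also fails if it takes over 53 s, if anything falls off the work surface, if the arm or the gripper's body presses on something with over 40 N, if the wrist force passes 120 N, or if a joint passes its speed limit or range.

### The arm

A 7-joint arm with a two-finger parallel gripper is mounted at the origin on a cart in front of the work surface, level with it; the furniture and walls round the work are solid. World frame = base frame: x ahead of the robot, y to its left, z up, the work surface at z = 0. Lengths are in m, angles in rad, forces in N, time in s.
With the tool pointing down it reaches from about 0.425 to 0.925 m from the base axis. Payload 6.8 kg.
Tool frame: the origin (TCP) lies on the centre line of the jaws, within the pads' length; the fingertips stand 14 mm ahead of it and the grasp point (between the pads) lies 5 mm behind it (bot.finger_overhang is the distance from the TCP to the fingertips, in m); z points along the fingers, y is the line along which they close (so a half turn about z gives the same grasp; the last joint's range is limited). The gripper opens to 85 mm and grips with 20 to 120 N. Pads are 22 mm wide; open, the fingers measure 114 mm over their backs; the gripper's body (76 mm by 85 mm) begins 54 mm behind the grasp point. The pads swing forward as they close: fully open they stand 13 mm farther back than shut.
Start: joints at [-1.245, 0.477, 0.022, 1.555, -0.011, 1.109, -0.083], TCP at [0.284, 0.612, 0.245] pointing down, gripper open.
Joint ranges: [-2.96, 2.96], [-0.34, 2.1], [-1.41, 1.46], [0.24, 2.44], [-1.37, 4.51], [0.17, 1.92], [-2.96, 2.96]. Speed limits (rad/s): [2.39, 2.39, 3.14, 3.14, 3.14, 3.14, 3.14].

### API

Orientations are given as a unit quaternion [w, x, y, z].
In Python, from station import bot gives the robot as it stands.
- The arm moves only by the shell command python3 -m inch 'ROWS' [OPENING] [FORCE]. ROWS is JSON, a list of rows, each a list of 4 numbers: the shift along the tool's x, y, z in m, then the turn about the tool's z in degrees. A call has 1 to 12 rows; each row shifts and turns the commanded pose from where the row before left it, along the tool's axes as they then stand; what a row does not reach is not made up. A row lasts 1/10 s, in which the tool goes at most 50 mm and 8.59 degrees, less where a joint would pass 70% of its speed; a pose out of reach is approached as far as the arm can. A call is refused whole if a number of a shift passes 0.05 or a number of a turn 8.59, either way. A call with a gripper value outside its range is refused whole. OPENING is the finger opening in m, from 0 to 0.0854, set as the call begins (- or left out, the last holds). The fingers move at their own pace and stop on an object; FORCE is the grip in N (left out, the last holds). Time passes only in rows, so rows that do not move let the fingers close. It gives the time, the measured TCP pose, the force, the opening and the grip force at its end, in the units of the state.
- bot.get_obs(): the state, without advancing time (a new reading comes with each control period).
- bot.read_camera(name): name is "scene" or "side" or "wrist"; returns a dict with "color" (480x640x3 uint8, red, green, blue), "mtx" (3x3 intrinsics, pixels), "world_from_camera" (4x4, takes a point from camera to world coordinates); the wrist camera has in their place "hand_eye" (4x4, takes a point from camera to tool coordinates, whose origin is the TCP and whose axes are the flange's). Camera axes: x right, y up, looking along -z (the intrinsics and any distortion apply to the point x, -y, -z); pixel columns grow to the right and rows downward; lengths in m; the calibration is good to about 2 mm. A picture is of the moment at which its call begins: read the wrist's pose just before it. There is no depth.
- bot.hand_in(): hands the job in; it is judged then, once.
The state is a dict: "t": time; "q": joint angles; "joint_vel": joint speeds; "joint_torque": joint torques, N m; "eef_pos": TCP position; "tool_rot": TCP orientation; "contact_force": force on the tool from outside, world axes, zero at the start; "torque": the same for the moment, N m; "gripper_width": opening from 0.0 (shut) to 1.0 (fully open); "grasp_force": force on a finger pad.
Only numpy, scipy, OpenCV 4.12 (cv2) and the standard library are available. Lean on these libraries where they do the work, as an engineer would, in place of code of your own. Each camera call takes 0.05 s, during which the arm holds its last target. There are 200 camera calls.

## Working session

There is one attempt and no reset: what is moved stays moved. The work goes in short steps, Python scripts to look and compute and a shell command to move; the robot and the scene stay as the last step left them, time stands still between calls to the robot, and variables do not carry over. Pictures are saved under pics/ and viewed, at most 10 in all, crops included, and the job is handed in when it is done.

```bash
ls; mkdir -p pics; cat > h.py <<'E'
import numpy as np,cv2
from station import bot
from scipy.spatial.transform import Rotation as R
def T(o):
    M=np.eye(4);w,x,y,z=o["tool_rot"];M[:3,:3]=R.from_quat([x,y,z,w]).as_matrix();M[:3,3]=o["eef_pos"];return M
def cam(n):
    o=bot.get_obs();c=bot.read_camera(n)
    W=c["world_from_camera"] if "world_from_camera" in c else T(o)@np.array(c["hand_eye"])
    return c["color"],np.array(c["mtx"]),np.array(W)
def save(n,p):
    c,K,W=cam(n);cv2.imwrite(f"pics/{p}.png",c[:,:,::-1]);np.savez(f"pics/{p}.npz",K=K,W=W)
def pt(p,u,v,z):
    d=np.load(f"pics/{p}.npz");K,W=d["K"],d["W"]
    r=W[:3,:3]@(np.linalg.inv(K)@[u,v,1]*[1,-1,-1]);o=W[:3,3]
    return o+r*(z-o[2])/r[2]
def px(p,X):
    d=np.load(f"pics/{p}.npz");K,W=d["K"],d["W"]
    c=np.linalg.inv(W)@np.append(X,1);q=K@(c[:3]*[1,-1,-1]);return q[:2]/q[2]
E
python3 - <<'E'
from h import *
o=bot.get_obs();print(o);print(T(o).round(3))
save("scene","s1");save("side","d1")
E
```

```text
pics
{'t': 0.0, 'q': array([-1.24512559,  0.47780023,  0.0223481 ,  1.55645091, -0.01149507,
        1.10929424, -0.0831164 ]), 'joint_vel': array([-0.00077879, -0.00106514, -0.00027353, -0.00212594,  0.00125779,
        0.00218013,  0.00050327]), 'joint_torque': array([ 1.84883324e-04, -5.96454585e+01,  1.60788294e+00, -2.81204349e+01,
        1.23845605e-02,  9.36695753e-03,  1.32564023e-05]), 'eef_pos': array([0.28347953, 0.61196567, 0.244326  ]), 'tool_rot': array([-1.25389622e-04,  2.15188929e-01,  9.76572011e-01, -9.03540104e-04]), 'contact_force': array([-0.89692223,  0.94977638,  0.07877941]), 'torque': array([0.03767104, 0.05452659, 0.01960104]), 'grasp_force': 0.0, 'gripper_width': 0.9969123174810096}
[[-0.907  0.42  -0.001  0.283]
 [ 0.42   0.907 -0.002  0.612]
 [-0.    -0.002 -1.     0.244]
 [ 0.     0.     0.     1.   ]]
```

View pics/s1.png

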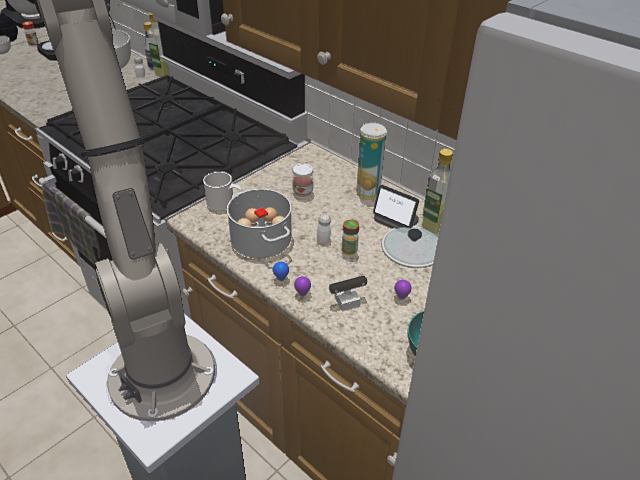

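View pics/d1.png

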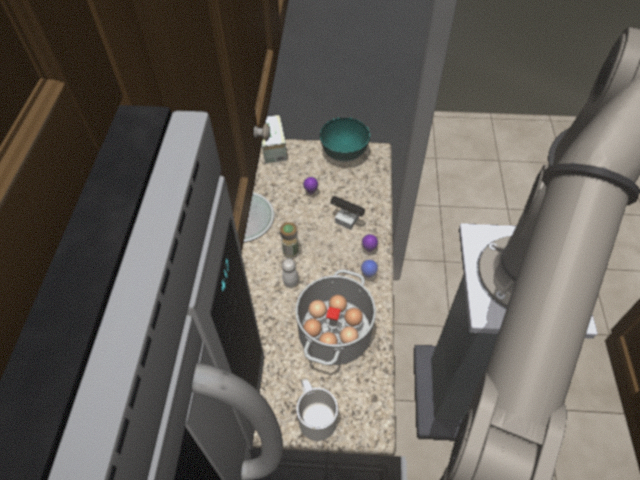

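The scene view shows the handle's bar at (348,284) and its steel socket below it, the pot at (260,222) and the red head at (262,212). In the side view the bar is at (347,206) and the head at (334,313). There is only one T-handle and one red-headed rack. I'll confirm both in an enlarged composite crop.

```bash
python3 - <<'E'
from h import *
s=cv2.imread("pics/s1.png");d=cv2.imread("pics/d1.png")
def cr(i,u,v,w,h,f=6):return cv2.resize(i[v:v+h,u:u+w],None,fx=f,fy=f,interpolation=cv2.INTER_CUBIC)
a=np.hstack([cr(s,320,268,60,45),cr(s,232,190,60,45)]);b=np.hstack([cr(d,320,188,60,45),cr(d,304,292,60,45)])
cv2.imwrite("pics/c1.png",np.vstack([a,b]))
for p,u,v in(("s1",348,284),("d1",347,206)):print(pt(p,u,v,.07))
for p,u,v in(("s1",262,212),("d1",334,313)):print(pt(p,u,v,.099))
E
```

```text
[ 0.45488387 -0.15627815  0.07      ]
[ 0.46461864 -0.14262212  0.07      ]
[0.47909242 0.18261253 0.099     ]
[0.48245857 0.19521966 0.099     ]
```

View pics/c1.png

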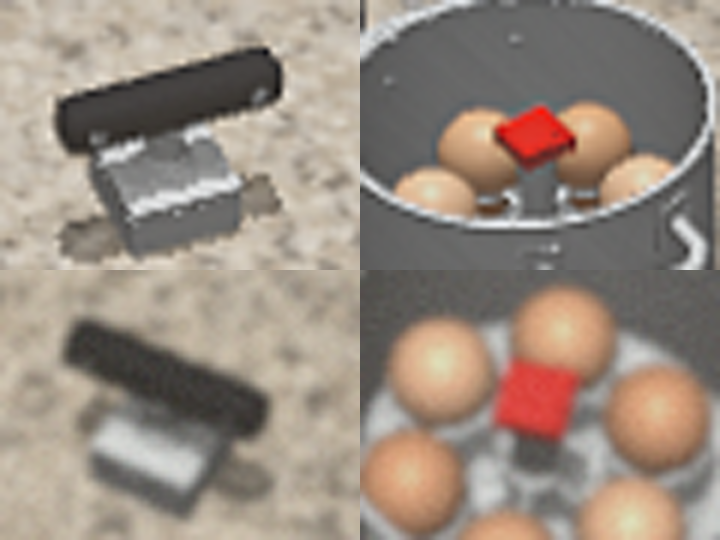

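```bash
python3 - <<'E'
from h import *
for n in("scene","wrist"):
    c=bot.read_camera(n);print({k:(np.array(v).round(4).tolist() if k!="color" else 0) for k,v in c.items()})
f=lambda p,a,z:[pt(p,*x,z) for x in a]
def yaw(a,b):d=b-a;return np.degrees(np.arctan2(d[1],d[0]))
sb=f("s1",[(320+62/6,268+100/6),(320+272/6,268+58/6)],.072)
db=f("d1",[(320+80/6,188+55/6),(320+260/6,188+125/6)],.072)
print(sb,yaw(*sb),np.linalg.norm(sb[1]-sb[0]));print(db,yaw(*db),np.linalg.norm(db[1]-db[0]))
o=232,190
sh=f("s1",[(232+(x-360)/6,190+y/6) for x,y in((497,135),(540,107),(575,133),(532,158))],.099)
dh=f("d1",[(304+(x-360)/6,292+(y-270)/6) for x,y in((512,360),(580,372),(562,438),(496,420))],.099)
for h in(sh,dh):print(np.mean(h,0),[yaw(h[i],h[(i+1)%4]).round(1) for i in range(4)],[np.linalg.norm(h[i]-h[(i+1)%4]).round(3) for i in range(4)])
E
```

```text
{'color': 0, 'mtx': [[586.089, 0.0, 319.687], [0.0, 586.089, 235.2979], [0.0, 0.0, 1.0]], 'world_from_camera': [[0.6835, 0.4622, -0.5649, -0.3597], [-0.7298, 0.4492, -0.5154, -0.801], [0.0155, 0.7646, 0.6444, 1.0995], [0.0, 0.0, 0.0, 1.0]]}
{'color': 0, 'mtx': [[396.2344, 0.0, 319.9296], [0.0, 396.2344, 239.7242], [0.0, 0.0, 1.0]], 'hand_eye': [[0.0004, 0.9571, 0.2897, 0.075], [1.0, -0.0002, -0.0008, -0.0003], [-0.0007, 0.2897, -0.9571, -0.1289], [0.0, 0.0, 0.0, 1.0]]}
[array([ 0.42112456, -0.12758362,  0.072     ]), array([ 0.50053925, -0.174107  ,  0.072     ])] -30.36298385397237 0.09203868055065802
[array([ 0.50246461, -0.16966018,  0.072     ]), array([ 0.42111593, -0.13372926,  0.072     ])] 156.16942174041444 0.08893052212099248
[0.47723676 0.18329375 0.099     ] [np.float64(3.0), np.float64(-94.6), np.float64(179.1), np.float64(89.2)] [np.float64(0.028), np.float64(0.026), np.float64(0.026), np.float64(0.024)]
[0.48336721 0.19581687 0.099     ] [np.float64(172.1), np.float64(79.0), np.float64(-13.6), np.float64(-100.0)] [np.float64(0.026), np.float64(0.029), np.float64(0.026), np.float64(0.026)]
```

```bash
python3 -m inch '[[-0.03,-0.025,0,0],[-0.03,-0.025,0,0],[-0.03,-0.025,0,0],[-0.03,-0.025,0,0],[-0.03,-0.025,0,0],[-0.03,-0.025,0,0],[-0.03,-0.025,0,0],[-0.03,-0.025,0,0],[-0.03,-0.025,0,0],[-0.03,-0.025,0,0],[-0.03,-0.025,0,0],[-0.026,-0.025,0,0]]'; python3 -m inch '[[0,0,0,0],[0,0,0,0],[0,0,0,0]]'; python3 - <<'E'
from h import *
save("wrist","w1");print(bot.get_obs()["q"].round(2))
E
```

```text
t: 1.4
eef_pos: [0.4813, 0.1888, 0.2454]
tool_rot: [0.0, 0.216, 0.977, 0.0]
contact_force: [0.4, 0.8, -0.5]
gripper_width: 0.996
grasp_force: 0.0
t: 1.7
eef_pos: [0.4802, 0.1918, 0.2452]
tool_rot: [-0.0, 0.214, 0.977, 0.0]
contact_force: [-0.6, 0.9, -1.1]
gripper_width: 1.0
grasp_force: 0.0
[-0.67  0.22  0.2   1.94 -0.05  0.99  0.69]
```

View pics/w1.png

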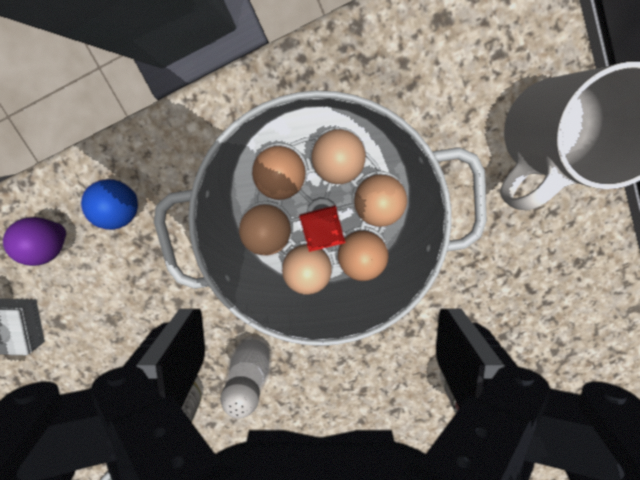

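The wrist view shows the red head at (322,228) inside the pot, surrounded by six brown eggs, with the bore-sized square rotated about 10° in the image. I'll measure it from its mask.

```bash
cat >> h.py <<'E'
def head(p,z=.094):
    i=cv2.imread(f"pics/{p}.png").astype(int)
    m=((i[:,:,2]>90)&(i[:,:,1]<60)&(i[:,:,0]<60)).astype(np.uint8)
    n,l,st,ce=cv2.connectedComponentsWithStats(m);k=1+np.argmax(st[1:,4])
    pts=np.argwhere(l==k)[:,::-1].astype(np.float32)
    W=np.array([pt(p,*q,z)[:2] for q in pts])
    r=cv2.minAreaRect((W*1000).astype(np.float32))
    print(p,ce[k].round(1),st[k],"world mean",W.mean(0).round(4),"rect",np.round(r[0],1),np.round(r[1],1),"yaw",round(r[2],1))
E
python3 - <<'E'
from h import *
head("w1");head("s1");head("d1")
E
```

```text
w1 [322.  228.8] [ 300  206   46   45 1363] world mean [0.482  0.1926] rect [482.2 192.8] [29.1 29. ] yaw 78.7
s1 [260.8 212.7] [255 208  13  10  81] world mean [0.4789 0.1879] rect [478.8 188.2] [35.  27.8] yaw 78.4
d1 [329. 317.] [329 317   1   1   1] world mean [0.4933 0.2033] rect [493.3 203.3] [0. 0.] yaw 0.0
```

```bash
python3 -m inch '[[-0.0126,-0.032,0,0],[-0.0126,-0.032,0,0],[-0.0126,-0.032,0,0],[-0.0126,-0.032,0,0],[-0.0126,-0.032,0,0],[-0.0126,-0.032,0,0],[-0.0126,-0.032,0,0],[-0.0126,-0.032,0,0],[-0.0126,-0.032,0,0],[-0.0126,-0.032,0,0],[0,0,0,0],[0,0,0,0]]'; python3 -m inch '[[0,0,0,0],[0,0,0,0]]'; python3 - <<'E'
from h import *
save("wrist","w2");print(bot.get_obs()["q"].round(2))
E
```

```text
t: 2.95
eef_pos: [0.4607, -0.1521, 0.2452]
tool_rot: [-0.0, 0.215, 0.977, 0.0]
contact_force: [-0.3, -0.1, 0.3]
gripper_width: 0.997
grasp_force: 0.0
t: 3.15
eef_pos: [0.4608, -0.151, 0.2452]
tool_rot: [-0.0, 0.214, 0.977, 0.0]
contact_force: [0.8, 0.8, 1.4]
gripper_width: 0.999
grasp_force: 0.0
[-0.21  0.16  0.45  2.02 -0.09  0.97  1.42]
```

View pics/w2.png

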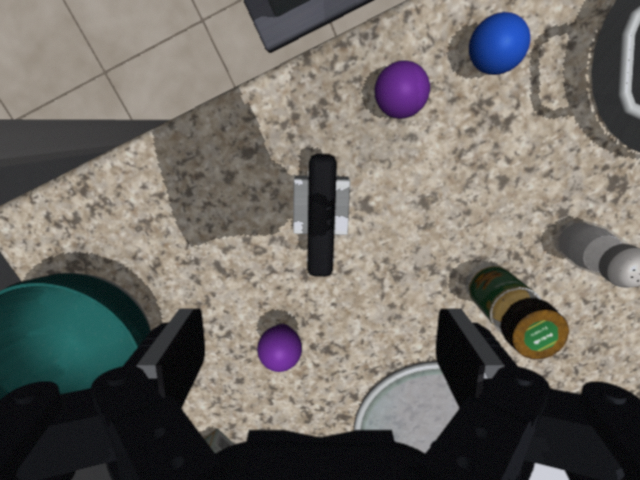

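The bar runs from (322,155) to (320,275) over the bright steel socket, whose top runs from x=294 to 349. The spice jar and the purple egg are clear of the jaws.

```bash
python3 - <<'E'
from h import *
o=bot.get_obs();M=T(o)
a,b=pt("w2",322.5,155,.065),pt("w2",319.5,275,.068)
c=(a+b)/2;d=b-a
print(a,b,c,np.linalg.norm(d),"bar yaw",np.degrees(np.arctan2(d[1],d[0])),"tool x yaw",np.degrees(np.arctan2(M[1,0],M[0,0])))
print("TCP px",px("w2",[*M[:2,3],.065]))
L,Rr=pt("w2",294.5,206,.026),pt("w2",348.5,206,.026);print("socket",(L+Rr)/2,np.linalg.norm(L-Rr))
print("tool shift",M[:3,:3].T@(np.r_[c[:2],.061]-M[:3,3]))
for n,X in(("spice cap",pt("w2",541,335,.105)),("egg",pt("w2",280,345,.02)),("bowl rim",pt("w2",100,300,.076))):print(n,M[:3,:3].T@(X-M[:3,3]))
E
```

```text
[ 0.41689339 -0.12857885  0.065     ] [ 0.50445704 -0.17133829  0.068     ] [ 0.46067521 -0.14995857  0.0665    ] 0.0974923708119375 bar yaw -26.027371259558354 tool x yaw 155.29599104789844
TCP px [319.56983216 217.72009816]
socket [ 0.46032228 -0.14908703  0.026     ] 0.04832058451257408
tool shift [0.00058019 0.00103143 0.18423846]
spice cap [-0.08250108  0.16953907  0.14027421]
egg [-0.14374884 -0.04015675  0.22519086]
bowl rim [-0.06707263 -0.18081112  0.16916274]
```

```bash
python3 -m inch '[[0.0006,0.001,0.03,1.3],[0,0,0.03,0],[0,0,0.03,0],[0,0,0.03,0],[0,0,0.025,0],[0,0,0.02,0],[0,0,0.015,0],[0,0,0.009,0],[0,0,0,0],[0,0,0,0],[0,0,0,0]]'; python3 -m inch '[[0,0,0,0],[0,0,0,0],[0,0,0,0],[0,0,0,0],[0,0,0,0],[0,0,0,0],[0,0,0,0],[0,0,0,0]]' 0.0 80; python3 - <<'E'
from h import *
o=bot.get_obs();print(T(o).round(4),o["gripper_width"]*.0854,o["grasp_force"])
E
```

```text
t: 4.3
eef_pos: [0.461, -0.1515, 0.0571]
tool_rot: [0.001, 0.226, 0.974, 0.0]
contact_force: [1.1, -0.5, 1.0]
gripper_width: 1.002
grasp_force: 0.0
t: 5.1
eef_pos: [0.4605, -0.1515, 0.0564]
tool_rot: [0.0, 0.226, 0.974, 0.0]
contact_force: [0.1, 0.7, 3.2]
gripper_width: 0.245
grasp_force: 78.2
[[-8.976e-01  4.408e-01  2.000e-04  4.605e-01]
 [ 4.408e-01  8.976e-01  1.000e-04 -1.515e-01]
 [-1.000e-04  2.000e-04 -1.000e+00  5.640e-02]
 [ 0.000e+00  0.000e+00  0.000e+00  1.000e+00]] 0.020911962193347854 78.17314982414246
```

```bash
python3 -m inch '[[0,0,-0.01,0],[0,0,-0.02,0],[0,0,-0.03,0],[0,0,-0.03,0],[0,0,-0.03,0],[0,0,-0.02,0],[0,0,-0.01,0],[0,0,0,0],[0,0,0,0]]'; python3 -m inch '[[0.0133,0.032,0,0],[0.0133,0.032,0,0],[0.0133,0.032,0,0],[0.0133,0.032,0,0],[0.0133,0.032,0,0],[0.0133,0.032,0,0],[0.0133,0.032,0,0],[0.0133,0.032,0,0],[0.0133,0.032,0,0],[0.0129,0.031,0,0],[0,0,0,0],[0,0,0,0]]'; python3 -m inch '[[0,0,0,-3],[0,0,0,-4],[0,0,0,-4],[0,0,0,-4],[0,0,0,0],[0,0,0,0],[0,0,0,0],[0,0,0,0]]'
 python3 - <<'E'
from h import *
save("wrist","w3");save("side","d3")
o=bot.get_obs();print(T(o).round(4),o["q"].round(2));M=T(o);print(np.degrees(np.arctan2(M[1,0],M[0,0])))
E
```

```text
t: 6.0
eef_pos: [0.4597, -0.1513, 0.2056]
tool_rot: [-0.001, 0.226, 0.974, 0.0]
contact_force: [-0.5, -0.5, -1.6]
gripper_width: 0.242
grasp_force: 78.4
t: 7.2
eef_pos: [0.481, 0.1934, 0.2047]
tool_rot: [-0.001, 0.225, 0.974, -0.001]
contact_force: [-0.1, 0.5, -1.9]
gripper_width: 0.247
grasp_force: 78.4
t: 8.0
eef_pos: [0.4819, 0.193, 0.2062]
tool_rot: [-0.0, 0.098, 0.995, -0.0]
contact_force: [-0.1, -0.1, -1.3]
gripper_width: 0.247
grasp_force: 78.5
[[-9.810e-01  1.939e-01 -0.000e+00  4.819e-01]
 [ 1.939e-01  9.810e-01 -1.000e-04  1.932e-01]
 [ 0.000e+00 -1.000e-04 -1.000e+00  2.063e-01]
 [ 0.000e+00  0.000e+00  0.000e+00  1.000e+00]] [-0.68  0.27  0.21  1.98 -0.07  0.9   0.94]
168.8173599963844
```

View pics/w3.png

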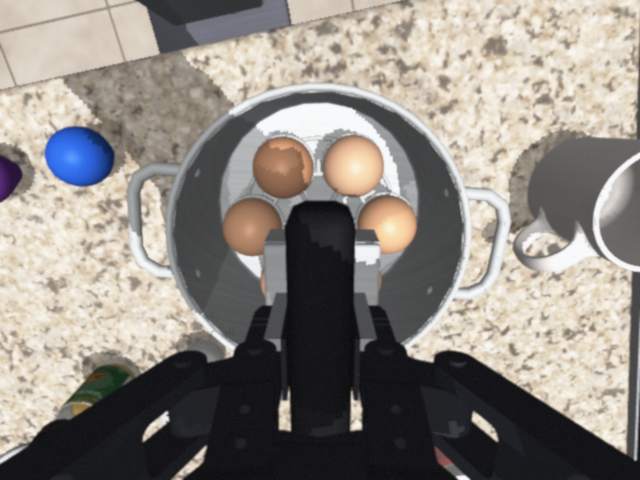

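The handle sits centred over the rack, with the eggs symmetric about it at x=251 and 387, and the socket edges at x=265 and 381. I'll check its in-hand offset numerically, then descend.

```bash
python3 - <<'E'
from h import *
M=T(bot.get_obs())
for u in(265,380):
  X=pt("w3",u,231,.176);print(M[:3,:3].T@(X-M[:3,3]))
E
python3 -m inch '[[0,0,0.015,0],[0,0,0.015,0],[0,0,0.01,0],[0,0,0.005,0],[0,0,0,0],[0,0,0,0],[0,0,0,0]]'
python3 -m inch '[[0,0,0.004,0],[0,0,0.004,0],[0,0,0.004,0],[0,0,0.002,0],[0,0,0,0],[0,0,0,0]]'
```

```text
[ 0.03067739 -0.02295853  0.03025433]
[0.03065431 0.02496257 0.03024931]
t: 8.8
eef_pos: [0.4824, 0.1934, 0.1619]
tool_rot: [0.0, 0.097, 0.995, 0.0]
contact_force: [0.3, -0.2, -0.7]
gripper_width: 0.246
grasp_force: 78.6
t: 9.4
eef_pos: [0.4816, 0.193, 0.1469]
tool_rot: [-0.0, 0.097, 0.995, -0.0]
contact_force: [0.3, -0.4, -2.2]
gripper_width: 0.246
grasp_force: 79.2
```

```bash
python3 -m inch '[[0,0,0.003,0],[0,0,0.003,0],[0,0,0.003,0],[0,0,0,0],[0,0,0,0]]'; python3 -m inch '[[0,0,0.002,0],[0,0,0.001,0],[0,0,0,0],[0,0,0,0]]'
```

```text
t: 9.9
eef_pos: [0.4817, 0.1932, 0.138]
tool_rot: [-0.0, 0.097, 0.995, -0.0]
contact_force: [0.2, -1.9, -2.3]
gripper_width: 0.242
grasp_force: 79.2
t: 10.3
eef_pos: [0.4821, 0.1936, 0.1354]
tool_rot: [0.0, 0.097, 0.995, 0.0]
contact_force: [0.4, 0.2, -1.3]
gripper_width: 0.243
grasp_force: 79.3
```

```bash
python3 -m inch '[[0,0,0.001,0],[0,0,0,0],[0,0,0,0],[0,0,0,0]]'
python3 - <<'E'
from h import *
save("side","d4");save("scene","s4")
d=cv2.imread("pics/d4.png")[240:390,270:420];s=cv2.imread("pics/s4.png")[150:300,190:340]
cv2.imwrite("pics/c4.png",cv2.resize(np.hstack([d,s]),None,fx=2.6,fy=2.6,interpolation=cv2.INTER_CUBIC))
E
```

```text
t: 10.7
eef_pos: [0.482, 0.1934, 0.1343]
tool_rot: [0.0, 0.097, 0.995, 0.0]
contact_force: [1.4, 0.3, -1.8]
gripper_width: 0.242
grasp_force: 79.3
```

View pics/c4.png

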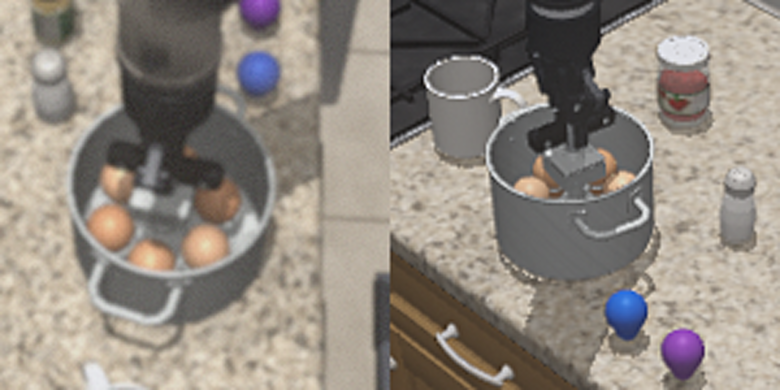

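Both views show the socket down over the head, with no red visible and the eggs in place. One small press will confirm it is seated.

```bash
python3 -m inch '[[0,0,0.001,0],[0,0,0,0],[0,0,0,0]]';python3 -m inch '[[0,0,0.001,0],[0,0,0,0],[0,0,0,0]]'
```

```text
t: 11.1
eef_pos: [0.4822, 0.1934, 0.1337]
tool_rot: [0.0, 0.097, 0.995, 0.0]
contact_force: [-0.2, -0.8, 4.8]
gripper_width: 0.246
grasp_force: 80.1
t: 11.4
eef_pos: [0.4824, 0.1935, 0.1335]
tool_rot: [0.0, 0.097, 0.995, 0.0]
contact_force: [-3.2, -1.1, 13.4]
gripper_width: 0.242
grasp_force: 81.4
```

```bash
python3 -m inch '[[0,0,-0.0015,0],[0,0,-0.001,0],[0,0,0,0],[0,0,0,0],[0,0,0,0]]'; python3 -m inch '[[0,0,0,3],[0,0,0,4],[0,0,0,5],[0,0,0,5],[0,0,0,5],[0,0,0,5],[0,0,0,5],[0,0,0,5],[0,0,0,4],[0,0,0,4],[0,0,0,0],[0,0,0,0]]'; python3 -m inch '[[0,0,0,0],[0,0,0,0]]'
python3 - <<'E'
from h import *
M=T(bot.get_obs());print(np.degrees(np.arctan2(M[1,0],M[0,0])))
save("wrist","w5")
E
```

```text
t: 11.9
eef_pos: [0.4818, 0.1932, 0.1345]
tool_rot: [-0.0, 0.097, 0.995, -0.0]
contact_force: [0.6, 0.3, -1.3]
gripper_width: 0.246
grasp_force: 79.3
t: 13.1
eef_pos: [0.4818, 0.1934, 0.1347]
tool_rot: [-0.0, 0.47, 0.883, -0.0]
contact_force: [-0.1, -0.5, -1.7]
gripper_width: 0.241
grasp_force: 79.4
t: 13.3
eef_pos: [0.4819, 0.1933, 0.1348]
tool_rot: [-0.0, 0.47, 0.882, 0.0]
contact_force: [0.7, 0.2, -1.7]
gripper_width: 0.24
grasp_force: 79.4
123.88951163104798
```

View pics/w5.png

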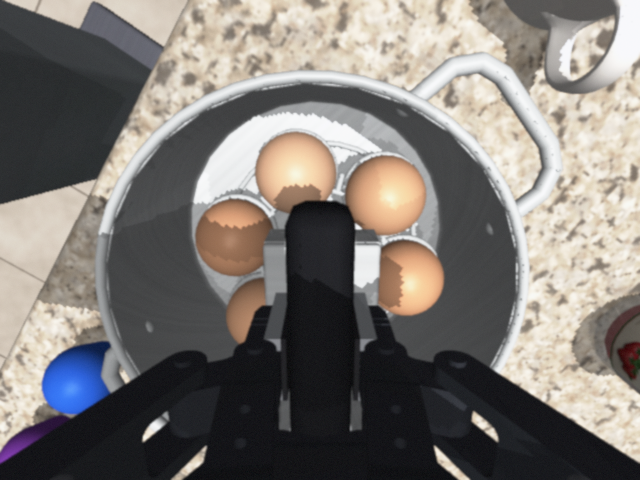

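The eggs turned with the pot relative to the bar. They were symmetric about it before and now sit about 45° off at (296,172), (386,195), (233,237) and (411,278). So the rack stayed put and the handle is locked; now I'll lift.

```bash
python3 -m inch '[[0,0,-0.001,0],[0,0,-0.001,0],[0,0,-0.002,0],[0,0,-0.003,0],[0,0,-0.005,0],[0,0,-0.006,0],[0,0,-0.006,0],[0,0,-0.006,0],[0,0,-0.006,0],[0,0,-0.006,0],[0,0,-0.006,0],[0,0,-0.006,0]]'; python3 -m inch '[[0,0,-0.008,0],[0,0,-0.008,0],[0,0,-0.008,0],[0,0,-0.008,0],[0,0,-0.008,0],[0,0,-0.008,0],[0,0,-0.008,0],[0,0,-0.008,0],[0,0,-0.008,0],[0,0,-0.008,0],[0,0,-0.008,0],[0,0,-0.006,0]]'; python3 -m inch '[[0,0,-0.005,0],[0,0,-0.004,0],[0,0,-0.002,0],[0,0,-0.001,0],[0,0,0,0],[0,0,0,0],[0,0,0,0],[0,0,0,0],[0,0,0,0],[0,0,0,0],[0,0,0,0]]'
python3 - <<'E'
from h import *
save("side","d6");save("scene","s6")
d=cv2.imread("pics/d6.png")[220:390,250:420];s=cv2.imread("pics/s6.png")[110:280,170:340]
cv2.imwrite("pics/c6.png",cv2.resize(np.hstack([d,s]),None,fx=2.3,fy=2.3,interpolation=cv2.INTER_CUBIC))
E
```

```text
t: 14.55
eef_pos: [0.4819, 0.1932, 0.1893]
tool_rot: [-0.0, 0.471, 0.882, -0.0]
contact_force: [0.3, -0.5, -6.6]
gripper_width: 0.243
grasp_force: 78.6
t: 15.75
eef_pos: [0.4821, 0.1933, 0.2836]
tool_rot: [0.0, 0.471, 0.882, 0.0]
contact_force: [-0.0, -1.2, -6.3]
gripper_width: 0.241
grasp_force: 78.7
t: 16.85
eef_pos: [0.4819, 0.1933, 0.2948]
tool_rot: [-0.0, 0.471, 0.882, -0.0]
contact_force: [-0.3, -0.7, -6.5]
gripper_width: 0.247
grasp_force: 78.7
```

View pics/c6.png

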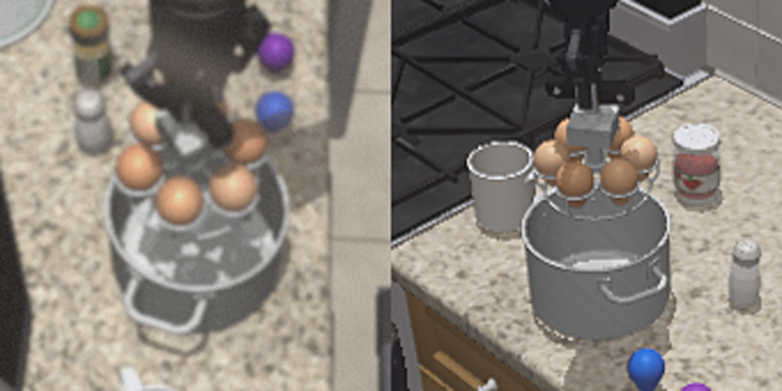

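The rack hangs level above the empty pot with all six eggs in it. The measured load matches the full weight, and the feet are at about 0.163 m.

```bash
python3 -m inch '[[0,0,0,0],[0,0,0,0],[0,0,0,0],[0,0,0,0],[0,0,0,0]]'; python3 -c "from station import bot;print(bot.hand_in())"
```

```text
t: 17.45
eef_pos: [0.4819, 0.1933, 0.2948]
tool_rot: [-0.0, 0.471, 0.882, 0.0]
contact_force: [-0.5, -0.1, -7.3]
gripper_width: 0.246
grasp_force: 78.7
the job is handed in; nothing more can be done
None
```

I locked the handle onto the rack at about 45° and lifted it clear, then handed in at 17.5 s with the rack hanging level and still over the pot, feet about 16 cm up (roughly 5 cm above the rim) and all six eggs in place; no verdict came back.

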